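# Clamp the green-knobbed tasting cup with its cam

### The job

On the tea-tasting counter two lidded cups stand in pouring stands. Clamp the cup with the green lid knob ready for pouring: turn the red cam of its stand by the black grip until the cam's nose points straight at the sprung plunger and its pad holds the cup upright against the white posts, then let go. Leave the blue cup and its cam as they are.

Things in the scene. Friction and masses are not known exactly. Their poses are not given: they have to be found in the camera images.
- cam_green (a joint): Angle (rad) of the red cam in the green-knobbed cup's stand, about an upright axis, counter-clockwise from above positive. 0: nose points straight at the plunger, cup clamped. Starts at -1.3 to -0.95: turn it counter-clockwise. Stops at -1.5 and +1.2; past 0 the plunger springs back. Turning takes 0.15 to 0.35 N m; friction keeps it where it is left.
- cam_green_grip (a point): On the cam's axis, 64 mm above the table. x: along the grip to the nose (white mark), z up. Black grip bar 46 mm (x) by 14 mm (y), 34 to 82 mm above the table, centred on the axis. Below it the red cam, 16 to 34 mm up: disc of radius 18 mm, nose reaching 28 mm. Plunger end (34 mm high) starts 21 mm from the axis, its grey guide (36 mm high) 42 mm, the cup's centre 131 mm.
- cup_green: Loose white lidded cup, green lid knob and green band, 66 mm across (lid 72), 93 mm high, 0.28 kg. Origin: centre of its underside, z up; ear handle along -y. Stands on a 12 mm aluminium plate (250 by 110 mm, fixed to the table) with 3 mm play between the pad and two white posts (16 mm thick, tops 60 mm above the table).
- pad_green: Black rubber pad, 32 mm wide, 36 mm high, on the end of the green cup's sprung plunger (7 mm stroke, 3 to 12 N). x: along the plunger from cam to cup, z up. Origin at table height, at the middle of the stand's plate at the start, and moves with the pad; the pad's face is 20 mm along x from it, the cam's axis 75 mm along -x at the start.
- cup_blue: Bystander: the same cup with blue lid knob and band, in an identical stand. Origin: centre of its underside.
- cam_blue_nose (a point): Bystander: tip of the nose of the red cam in the blue cup's stand, 34 mm above the table. x points outward along the nose; that cam's axis, with the same black grip, is 28 mm along -x.
Things that resemble listed ones, but are neither listed nor needed, are in the scene too. Leave any brown, pink or yellow look-alike of the cup_green alone.

How it is judged:
By the outcome, as a careful person would: the job done as asked, in the order asked, and still so for the second after the job is handed in, with the robot touching nothing.
It also fails if it takes over 29 s, if anything falls off the work surface, if the arm or the gripper's body presses on something with over 40 N, if the wrist force passes 120 N, or if a joint passes its speed limit or range.

### The arm

A 6-joint arm with a two-finger parallel gripper is mounted at the origin on the work surface. World frame = base frame: x ahead of the robot, y to its left, z up, the work surface at z = 0. Lengths are in m, angles in rad, forces in N, time in s.
With the tool pointing down it reaches from about 0.325 to 1 m from the base axis. Payload 5.1 kg.
Tool frame: the origin (TCP) lies midway between the tips of the shut fingers; the grasp point (between the pads) lies 19 mm behind it; z points along the fingers, y is the direction in which the jaws open and shut (so a half turn about z gives the same grasp; the last joint's range is limited). The gripper opens to 85 mm and grips with 20 to 120 N. Pads are 22 mm wide; open, the fingers measure 114 mm over their backs; the gripper's body (76 mm by 85 mm) begins 54 mm behind the grasp point. The pads swing forward as they close: fully open they stand 13 mm farther back than shut.
Start: joints at [1.227, 0.124, 1.65, -0, 1.367, -0.083], TCP at [0.168, 0.628, 0.231] pointing down, gripper open.
Joint ranges: [-2.61, 2.61], [-1.02, 2.33], [0.03, 2.71], [-1.35, 4.49], [0.32, 2.68], [-2.91, 2.91]. Speed limits (rad/s): [2.57, 2.57, 3.14, 3.14, 3.14, 3.14].

### API

Orientations are given as a unit quaternion [w, x, y, z].
In Python, from cell import * gives the robot as it stands.
- The arm moves only by the shell command python3 -m handwheel 'ROWS'. ROWS is JSON, a list of rows, each a list of 5 numbers: the shift along the world's x, y, z in cm, then the turn about the world's z in degrees, then the closure, from 0 (fully open) to 1 (shut). A call has 1 to 10 rows; each row is the pose to reach, as a shift and turn from the pose measured when the call began; what a row does not reach only later rows make up. A row lasts 1/10 s, in which the tool goes at most 50 mm and 8.59 degrees, less where a joint would pass 70% of its speed; a pose out of reach is approached as far as the arm can. A call with a gripper value outside its range is refused whole. The fingers move at their own pace and stop on an object; the grip force is fixed at half the most. Time passes only in rows, so rows that repeat a pose let the fingers close. It gives the time, the measured TCP pose, the force and the opening at its end, in the units of the state.
- state(): the state, without advancing time (a new reading comes with each control period).
- camera(name): name is "side" or "top"; returns a dict with "frame" (420x560x3 uint8, red, green, blue), "mtx" (3x3 intrinsics, pixels), "R" (3x3) and "t" (3): a world point X has camera coordinates R X + t. Camera axes: x right, y down, z forward; pixel columns grow to the right and rows downward; lengths in m; the calibration is good to about 2 mm. A picture is of the moment at which its call begins. There is no depth.
- hand_in(): hands the job in, once; it reports no verdict.
The state is a dict: "time": time; "joint_positions": joint angles; "dq": joint speeds; "joint_torque": joint torques, N m; "eef_pos": TCP position; "ee_rot": TCP orientation; "force": force on the tool from outside, world axes, zero at the start; "torque": the same for the moment, N m; "opening": finger opening in m.
Only numpy, scipy, OpenCV 4.12 (cv2) and the standard library are available. Lean on these libraries where they do the work, as an engineer would, in place of code of your own. Each camera call takes 0.05 s, during which the arm holds its last target. There are 200 camera calls.

## Working session

There is one attempt and no reset: what is moved stays moved. The work goes in short steps, Python scripts to look and compute and a shell command to move; the robot and the scene stay as the last step left them, time stands still between calls to the robot, and variables do not carry over. Pictures are saved under pics/ and viewed, about 8 in all and at most 12, crops included, and the job is handed in when it is done.

```bash
mkdir -p pics; cat > h.py <<'E'
import sys; sys.path.insert(0,'.')
from cell import *
import numpy as np, cv2
def save(c,n,crop=None,s=1):
    f=c["frame"]
    if crop: x0,y0,x1,y1=crop; f=f[y0:y1,x0:x1]
    f=cv2.resize(f,None,fx=s,fy=s,interpolation=cv2.INTER_CUBIC)
    cv2.imwrite(f'pics/{n}.png',f[:,:,::-1])
def ray(c,u,v,z):
    R,t=np.array(c["R"]),np.array(c["t"]); o=-R.T@t
    d=R.T@np.linalg.solve(np.array(c["mtx"]),[u,v,1]); return o+d*(z-o[2])/d[2]
def proj(c,X):
    p=np.array(c["mtx"])@(np.array(c["R"])@np.array(X)+np.array(c["t"])); return p[:2]/p[2]
E
python3 - <<'E'
from h import *
import pickle
s=state();print(s)
for n in("top","side"):
    c=camera(n);pickle.dump(c,open(n+'.pkl','wb'));save(c,n+'0',None,1.4);print(n,-np.array(c["R"]).T@c["t"])
E
```

```text
{'time': 0.0, 'joint_positions': array([ 1.22736191e+00,  1.24494596e-01,  1.65167407e+00,  1.13248609e-05,
        1.36750281e+00, -8.26151583e-02]), 'dq': array([-6.78869466e-04,  1.96301217e-04, -2.85759874e-04, -2.08836499e-05,
       -2.23378004e-03, -1.57063632e-04]), 'joint_torque': array([-1.39188072e-03, -4.23665071e+01, -3.65424049e+01, -1.41392870e-04,
        7.39245617e-03, -6.21091829e-06]), 'eef_pos': array([0.16744493, 0.6274293 , 0.23005978]), 'ee_rot': array([-2.25168770e-04,  1.30041372e-01,  9.91508024e-01, -1.01474394e-03]), 'force': array([-0.14879187,  0.34055143, -0.16995493]), 'torque': array([-0.01562695, -0.01154616,  0.0435992 ]), 'opening': 0.08482324172121536}
top [0.32364701 0.03722772 0.97485157]
side [ 0.34256979 -0.68164332  0.74345218]
```

View pics/top0.png

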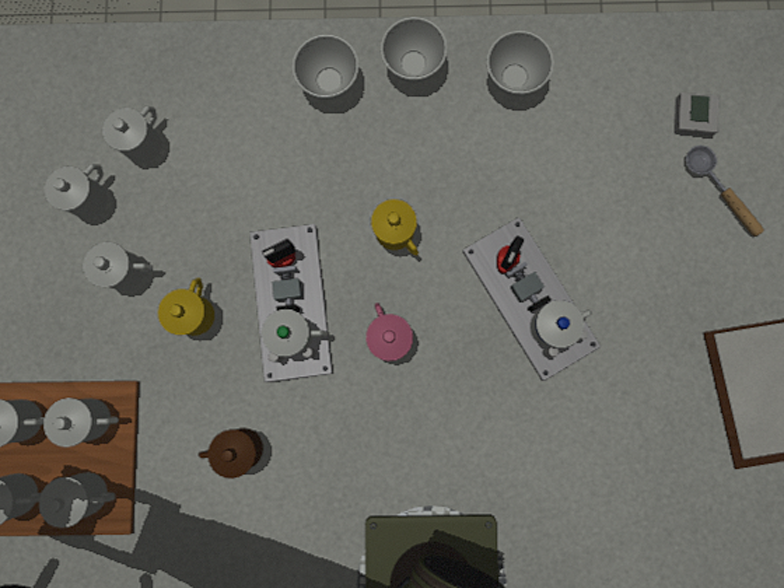

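View pics/side0.png

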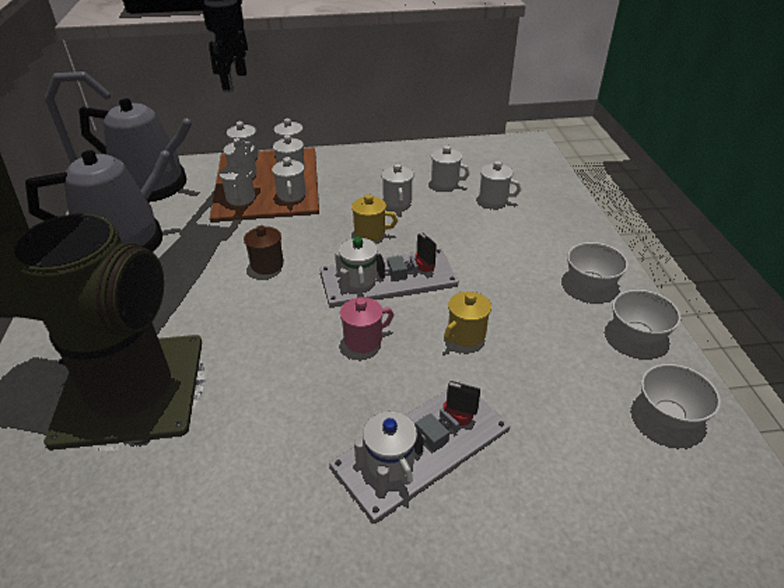

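The green-knobbed cup is at top-view pixel (284,332), scaled by 1.4, and its cam is at (280,252). Look-alikes:
- blue cup (562,322), with its cam at (510,255)
- yellow (182,310) and (394,220)
- pink (390,337)
- brown (232,452)
- plain white (126,128), (68,188) and (106,264)

I choose the stand at (290,300). Next is a close crop to check that.

```bash
python3 - <<'E'
from h import *
import pickle
c=pickle.load(open('top.pkl','rb'));save(c,'crop1',(170,155,245,275),5)
E
```

```text
(no output)
```

View pics/crop1.png

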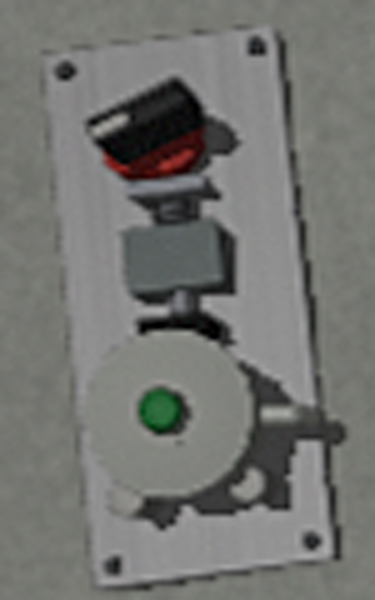

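```bash
python3 - <<'E'
from h import *
import pickle
c=pickle.load(open('top.pkl','rb'))
w=lambda u,v,z:ray(c,170+u/5-.4,155+v/5-.4,z)
P=np.array([w(*p,.012) for p in((45,52),(275,28),(338,555),(100,585))]);print(P.round(4))
S=np.array([w(*p,.012) for p in((65,70),(257,45),(312,541),(113,566))]);print("screws ctr",S.mean(0))
m=P.mean(0);d=(P[2]+P[3]-P[0]-P[1]);print('len',np.linalg.norm(d)/2,'w',np.linalg.norm(P[1]-P[0]),np.linalg.norm(P[2]-P[3]))
d/=np.linalg.norm(d);ds=S[2]+S[3]-S[0]-S[1]
print('ctr',m,'dir deg',np.degrees(np.arctan2(d[1],d[0])),np.degrees(np.arctan2(ds[1],ds[0])))
m=(m+S.mean(0))/2
ax=m-.075*d;print('axis',ax,'cup exp',m+.056*d,'knob meas',w(160,410,.1), 'white mark',w(110,125,.082))
for z in(.012,.034,.082):print(z,((proj(c,[ax[0],ax[1],z])-[170,155]+.4)*5).round(0))
tip=lambda a:ax[:2]+.023*np.array([np.cos(a),np.sin(a)])
a0=np.arctan2(d[1],d[0])
for a in(-1.3,-1.1,-.95):
  for sy in(7,-7):
   for sx in(23,-23):
    e=np.array([np.cos(a0+a),np.sin(a0+a)]);f=np.array([-e[1],e[0]])
    q=ax[:2]+sx*1e-3*e+sy*1e-3*f
    print(a,sx,sy,((proj(c,[*q,.082])-[170,155]+.4)*5).round(0))
s=pickle.load(open('side.pkl','rb'));print('side',proj(s,[*ax[:2],.082])*1.4,proj(s,[*ax[:2],.012])*1.4);save(s,'crop2',(220,155,335,225),6)
E
```

```text
[[0.5607 0.2889 0.012 ]
 [0.5703 0.1817 0.012 ]
 [0.3264 0.1524 0.012 ]
 [0.3145 0.26   0.012 ]]
screws ctr [0.44253806 0.22195258 0.012     ]
len 0.2468228485413431 w 0.1076404235078674 0.10817384381427543
ctr [0.44298871 0.22073387 0.012     ] dir deg -173.23482157213007 -173.6476832206198
axis [0.51724118 0.23017826 0.012     ] cup exp [0.3871533 0.2147464 0.012    ] knob meas [0.38675326 0.21564516 0.1       ] white mark [0.51095599 0.24204317 0.082     ]
0.012 [170. 142.]
0.034 [160. 132.]
0.082 [138. 110.]
-1.3 23 7 [ 94. 146.]
-1.3 -23 7 [193. 104.]
-1.3 23 -7 [ 82. 116.]
-1.3 -23 -7 [181.  75.]
-1.1 23 7 [102. 153.]
-1.1 -23 7 [191.  93.]
-1.1 23 -7 [ 84. 127.]
-1.1 -23 -7 [173.  67.]
-0.95 23 7 [109. 158.]
-0.95 -23 7 [188.  86.]
-0.95 23 -7 [ 87. 135.]
-0.95 -23 -7 [167.  63.]
side [425.5645546  239.14656767] [424.48359249 268.47871721]
```

View pics/crop2.png

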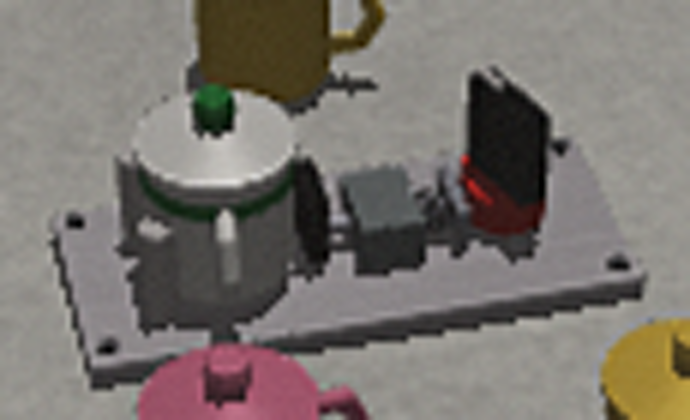

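The crop confirms the choice: green knob and band, with the red cam and black grip at (505,150). The cam axis is at about (0.516, 0.230), the plunger direction is −173.5°, and the cam angle is about −1.19 rad. The jaw axis is now at 75° and has to be at 28.3°, so it turns about −47°.

```bash
python3 -m handwheel '[[34.9,-39.7,0,-47,0.4],[34.9,-39.7,0,-47,0.4],[34.9,-39.7,0,-47,0.4],[34.9,-39.7,0,-47,0.4],[34.9,-39.7,0,-47,0.4],[34.9,-39.7,0,-47,0.4],[34.9,-39.7,0,-47,0.4],[34.9,-39.7,0,-47,0.4],[34.9,-39.7,0,-47,0.4],[34.9,-39.7,0,-47,0.4]]'
cat >> h.py <<'E'
from scipy.spatial.transform import Rotation as Ro
def st():
    s=state();w,x,y,z=s["ee_rot"];M=Ro.from_quat([x,y,z,w]).as_matrix()
    print(s["time"],s["eef_pos"].round(4),'jaw deg',np.degrees(np.arctan2(M[1,1],M[0,1])).round(2),'F',s["force"].round(1),'T',s["torque"].round(2),'op',round(s["opening"],4),'j',s["joint_positions"].round(2))
E
python3 -c "from h import *;st()"
```

```text
time: 1.1
eef_pos: [0.4982, 0.2503, 0.2299]
ee_rot: [-0.001, 0.515, 0.857, -0.001]
force: [0.4, 0.5, 0.3]
opening: 0.0513
1.1 [0.4982 0.2503 0.2299] jaw deg 28.05 F [0.4 0.5 0.3] T [ 0.04 -0.04  0.01] op 0.0513 j [ 0.37 -0.08  1.86  0.    1.36 -0.12]
```

```bash
python3 -m handwheel '[[1.8,-2.0,0,0,0.4],[1.8,-2.0,-4,0,0.4],[1.8,-2.0,-8,0,0.4],[1.8,-2.0,-12,0,0.4],[1.8,-2.0,-12,0,0.4],[1.8,-2.0,-12,0,0.4]]'
python3 - <<'E'
from h import *
st();c=camera("side");save(c,'s1',(250,110,350,210),6);t=camera("top");save(t,'t1',(150,130,270,220),6)
p=state()["eef_pos"];q=lambda c,X,o:((proj(c,X)-o)*6).round(0);print(q(c,p,[250,110]),q(t,p,[150,130]))
E
```

```text
time: 1.7
eef_pos: [0.5157, 0.2302, 0.1095]
ee_rot: [-0.001, 0.515, 0.857, -0.002]
force: [0.5, -0.1, 1.5]
opening: 0.0509
1.7 [0.5157 0.2302 0.1095] jaw deg 28.06 F [ 0.5 -0.1  1.5] T [0.02 0.01 0.02] op 0.0509 j [ 0.32  0.05  1.95 -0.    1.15 -0.16]
[327. 305.] [262. 260.]
```

View pics/s1.png

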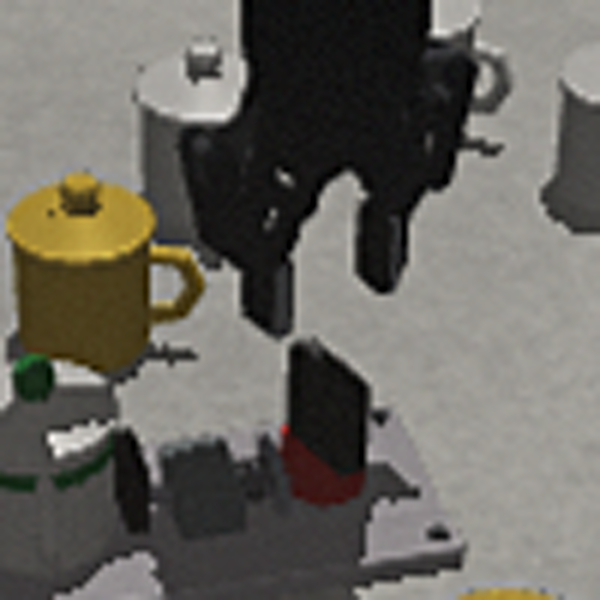

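Side view: the finger tips, at (268,335) and (382,290), straddle the grip, whose top is at about (328,365). It is centred, so I descend and close.

```bash
python3 -m handwheel '[[0,0,-3,0,0.4],[0,0,-6.2,0,0.4],[0,0,-6.2,0,0.4],[0,0,-6.2,0,0.4],[0,0,-6.2,0,0.7],[0,0,-6.2,0,1],[0,0,-6.2,0,1],[0,0,-6.2,0,1],[0,0,-6.2,0,1],[0,0,-6.2,0,1]]'
python3 - <<'E'
from h import *
st();c=camera("side");save(c,'s2',(250,110,350,210),6)
E
```

```text
time: 2.8
eef_pos: [0.5193, 0.2315, 0.0529]
ee_rot: [0.002, 0.514, 0.858, 0.002]
force: [-0.2, -0.6, 7.1]
opening: 0.0134
2.8 [0.5193 0.2315 0.0529] jaw deg 28.09 F [-0.2 -0.6  7.1] T [-0.16  0.2   0.08] op 0.0134 j [ 0.33  0.12  1.97 -0.    1.04 -0.17]
```

View pics/s2.png

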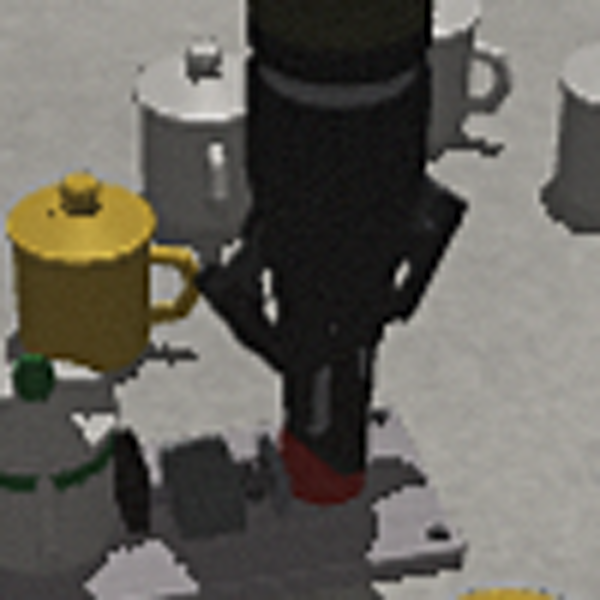

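Gripped: the opening is 13.4 mm, consistent with the 14 mm bar. Turn part way and check the forces.

```bash
python3 -m handwheel '[[0,0,0,5,1],[0,0,0,10,1],[0,0,0,15,1],[0,0,0,20,1],[0,0,0,25,1],[0,0,0,30,1],[0,0,0,35,1],[0,0,0,35,1]]'
python3 -c "from h import *;st()"
```

```text
time: 3.65
eef_pos: [0.5194, 0.2315, 0.053]
ee_rot: [0.001, 0.233, 0.973, 0.003]
force: [0.7, 1.2, -1.2]
opening: 0.0128
3.65 [0.5194 0.2315 0.053 ] jaw deg 63.08 F [ 0.7  1.2 -1.2] T [-0.04 -0.06  0.06] op 0.0128 j [ 0.32  0.12  1.97  0.    1.04 -0.78]
```

```bash
python3 -m handwheel '[[0,0,0,5,1],[0,0,0,10,1],[0,0,0,15,1],[0,0,0,20,1],[0,0,0,25,1],[0,0,0,30,1],[0,0,0,33,1],[0,0,0,33,1],[0,0,0,33,1]]'
python3 - <<'E'
from h import *
st();c=camera("side");save(c,'s3',(215,140,345,230),6)
E
```

```text
time: 4.55
eef_pos: [0.5193, 0.2316, 0.053]
ee_rot: [0.001, -0.052, 0.999, 0.003]
force: [0.3, 1.0, -1.0]
opening: 0.0135
4.55 [0.5193 0.2316 0.053 ] jaw deg 95.98 F [ 0.3  1.  -1. ] T [-0.03 -0.1  -0.05] op 0.0135 j [ 0.32  0.12  1.97  0.01  1.04 -1.36]
```

View pics/s3.png

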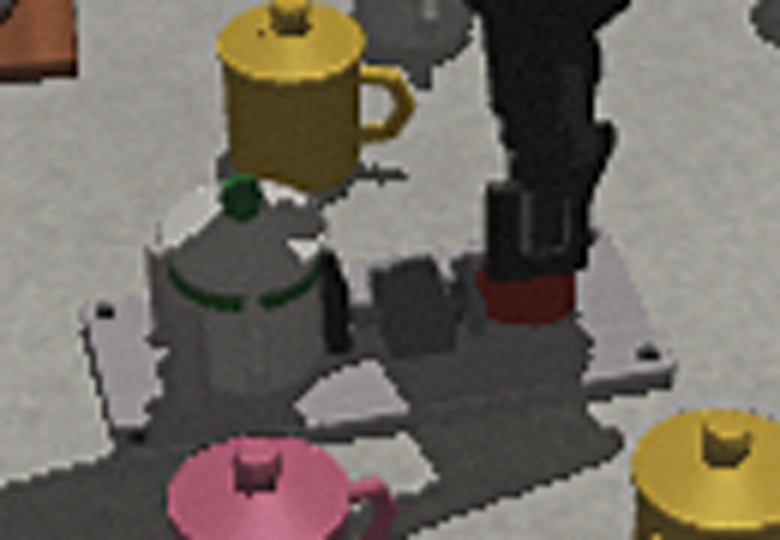

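The grip bar now lies along the plunger, with the nose against the plunger at (480,290). Release, rise and check.

```bash
python3 -m handwheel '[[0,0,0,0.5,1],[0,0,0,0.5,0.7],[0,0,0,0.5,0.4],[0,0,0,0.5,0.4],[0,0,0,0.5,0.4],[0,0,3,0.5,0.4],[0,0,7,0.5,0.4],[0,0,12,0.5,0.4],[0,0,17,0.5,0.4],[0,0,20,0.5,0.4]]'
python3 -m handwheel '[[-2,5,0,0,0.4],[-4,10,0,0,0.4],[-8,15,0,0,0.4],[-12,19,0,0,0.4],[-16,22,0,0,0.4],[-20,25,0,0,0.4],[-24,28,0,0,0.4],[-28,31,0,0,0.4],[-28,31,0,0,0.4],[-28,31,0,0,0.4]]'
python3 - <<'E'
from h import *
import pickle
st();t=camera("top");c=camera("side");pickle.dump((t,c),open('fin.pkl','wb'))
save(t,'a',(170,155,245,275),5);save(c,'b',(220,150,335,225),5)
a=cv2.imread('pics/a.png');b=cv2.imread('pics/b.png')
# both side by side, within 800 px: side crop scaled to fit
b=cv2.resize(b,(420,int(b.shape[0]*420/b.shape[1])))
o=np.zeros((600,800,3),np.uint8);o[:,:375]=a;o[:b.shape[0],380:]=b;cv2.imwrite('pics/fin.png',o)
E
```

```text
time: 5.6
eef_pos: [0.5206, 0.2321, 0.2584]
ee_rot: [0.004, -0.057, 0.998, 0.004]
force: [0.4, 0.3, 0.7]
opening: 0.0509
time: 6.6
eef_pos: [0.2377, 0.5437, 0.2583]
ee_rot: [0.003, -0.059, 0.998, 0.004]
force: [0.2, 0.1, 0.3]
opening: 0.0515
6.6 [0.2377 0.5437 0.2583] jaw deg 96.77 F [0.2 0.1 0.3] T [-0.03 -0.   -0.01] op 0.0515 j [ 1.07 -0.02  1.76 -0.    1.4  -0.62]
```

View pics/fin.png

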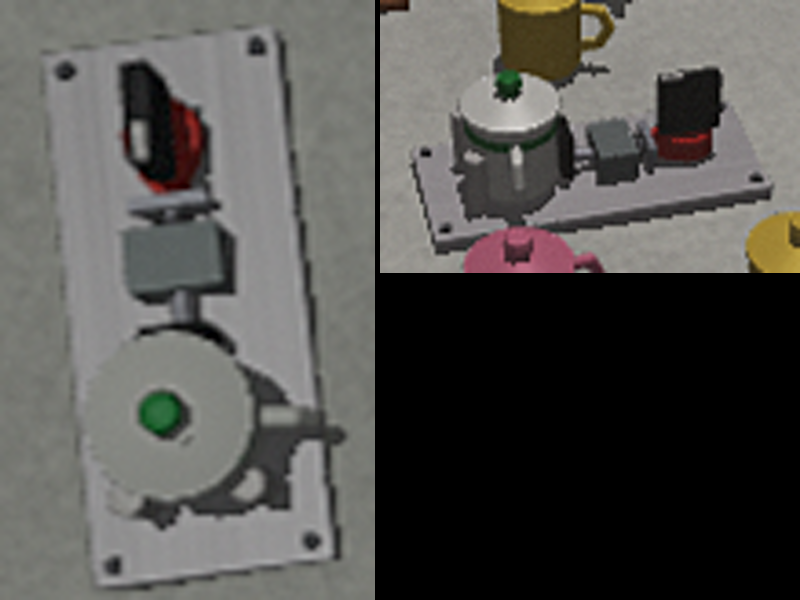

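The plunger end moved from v≈190 to v≈204, about 6.5 mm, and the cup is upright. The exact cam angle needs one enlarged crop with predicted outlines drawn at 0 and ±0.1 rad.

```bash
python3 - <<'E'
from h import *
import pickle
t,_=pickle.load(open('fin.pkl','rb'))
x0,y0,k=188,162,16
f=cv2.resize(t["frame"][y0:y0+37,x0:x0+24],None,fx=k,fy=k,interpolation=cv2.INTER_CUBIC)[:,:,::-1].copy()
g=f.copy()
ax=np.array([.518,.231]);a0=np.radians(-173.45)
for a,col in((0,(0,255,0)),(.1,(255,255,0)),(-.1,(255,0,255))):
    e=np.array([np.cos(a0+a),np.sin(a0+a)]);n=np.array([-e[1],e[0]])
    q=[(proj(t,[*(ax+sx*e+sy*n),.082])-[x0,y0]+.5)*k for sx,sy in((.023,.007),(.023,-.007),(-.023,-.007),(-.023,.007))]
    print(a,np.round(q).tolist());
    cv2.polylines(g,[np.int32(np.round(q))],True,col,1)
cv2.imwrite('pics/grip.png',np.hstack([f,g]))
E
```

```text
0 [[218.0, 397.0], [114.0, 411.0], [79.0, 77.0], [182.0, 64.0]]
0.1 [[234.0, 389.0], [132.0, 413.0], [63.0, 85.0], [165.0, 62.0]]
-0.1 [[201.0, 404.0], [97.0, 407.0], [96.0, 71.0], [200.0, 68.0]]
```

View pics/grip.png

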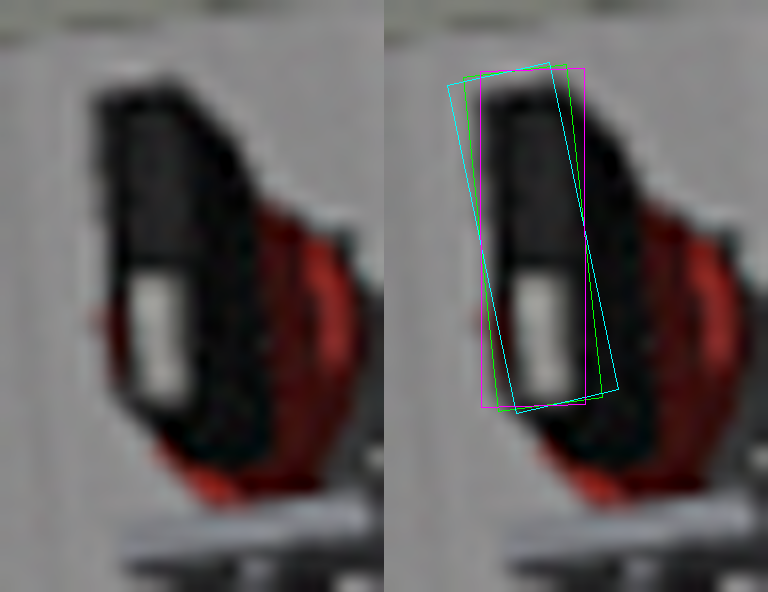

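```bash
python3 - <<'E'
from h import *
import pickle
fs=[pickle.load(open('fin.pkl','rb'))[0]]+[camera("top") for _ in range(3)]
a0=np.radians(-173.45);ax=np.array([.519,.2315])
def pred(a,sy):
    e=np.array([np.cos(a0+a),np.sin(a0+a)]);n=np.array([-e[1],e[0]])
    p,q=[proj(fs[0],[*(ax+sx*e+sy*n),.082]) for sx in(.02,-.02)];return (p-q)[0]/(p-q)[1]
print('pred edge slope',[(a,round(pred(a,-.007),3)) for a in(-.1,-.05,0,.05)])
g=np.mean([f["frame"].astype(float) for f in fs],0)
G=g[:,:,1]
for ch,lo,hi in(('edge',169,180),('edge',169,187)):
    xs=[];ys=range(lo,hi)
    for y in ys:
        r=G[y,190:200];th=(r[:3].mean()+30)/2
        i=np.argmax(r<th);xs.append(190+i-1+(r[i-1]-th)/(r[i-1]-r[i]))
    print(np.round(xs,2),'slope',np.polyfit(ys,xs,1)[0])
# white mark centroid per row
ys=range(180,187);xs=[]
for y in ys:
    w=np.clip(G[y,194:202]-50,0,None);xs.append((w*np.arange(194,202)).sum()/w.sum())
print(np.round(xs,2),'mark slope',np.polyfit(ys,xs,1)[0])
E
```

```text
pred edge slope [(-0.1, np.float64(0.002)), (-0.05, np.float64(0.053)), (0, np.float64(0.105)), (0.05, np.float64(0.157))]
[193.37 193.45 193.43 193.39 193.74 193.81 193.78 194.15 194.21 194.19
 194.25] slope 0.10192921174404553
[193.37 193.45 193.43 193.39 193.74 193.81 193.78 194.15 194.21 194.19
 194.25 194.2  193.92 193.75 194.12 194.23 194.36 194.63] slope 0.0584846175123942
[196.57 196.79 196.94 196.71 196.85 196.95 196.4 ] mark slope -0.011305372674825308
```

The clean part of the grip edge gives a cam angle of about 0.00 rad, and the longer span gives about −0.03 to −0.05. All of these are within the image noise, and the plunger is fully pushed in. The arm is clear, so I hand in.

```bash
python3 -c "
from h import *
st();print(hand_in())"
```

```text
6.85 [0.2417 0.5414 0.2583] jaw deg 96.4 F [ 0.1 -0.1  0.3] T [-0.01  0.05  0.02] op 0.0515 j [ 1.06 -0.02  1.76 -0.    1.4  -0.62]
the job is handed in; nothing more can be done
None
```

The green cup is clamped and the job is handed in. I gripped the black grip of its stand, turned the red cam about 68° counter-clockwise, let go and moved the arm clear, at 6.85 s on the robot's clock.

**Last checks**
- The plunger had moved about 6.5 mm of its 7 mm stroke.
- The pad was against the cup and the cup was upright in its stand.
- The highest wrist force I read between moves was about 7 N.
- The arm never went near the blue cup or its cam, but I took no final picture of them.

**Where checks disagreed**
- **Cam angle:** the jaws were at 96.5° when I let go, which corresponds to 0 rad. In the picture, the clean part of the grip edge gave about 0.00 rad. The full edge gave about −0.03 to −0.05 rad.
- **White mark:** its fit gave a slope of −0.01 where about 0.10 is expected for 0 rad. It spans only 7 pixel rows and I judged it too noisy to use.

I judged the angle close enough to 0 and did not grip the cam again.

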